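# Turn the ticket box slot-up, a quarter turn at a time, and stand it on its mat

### The job

At the serving table the blue ticket box has been put down on its slot face: tip it over gently, a quarter turn at a time, first onto one of its narrow sides and let it lie there, then on again until the yellow slot face is up. Do not carry it through the air or let it thump over. Finish with it standing wholly on the red-edged mat, square with the mat and its longer side along the mat's longer side, let go, and leave everything else on the table where it is.

Things in the scene. Friction and masses are not known exactly. Their poses are not given: they have to be found in the camera images.
- ticket_box: closed blue box, 0.35-0.7 kg (unknown), 100 (x) x 60 (y) x 120 mm (z); origin at its centre. Starts upright, z up: +z face (100x60, cork) up, -z face (100x60, yellow with black slot) down. +x, -x faces (60x120, wood panel) are the narrow sides; +y, -y faces (100x120, white panel), 60 mm apart and parallel, are to be gripped. Centre 50 mm above the table lying on a narrow side, 60 mm standing
- slot (a point): centre of the slot face of the ticket box (60 mm from the box's centre, at its local -z)
- mat: flat mat with a red border and a pale middle, 180 mm along its x, 150 mm along its y, so thin that the box stands on it as on the table; fixed; origin at its centre on the table, z up. It lies to the left or to the right of the box
- roll_tray: bystander: small open foil tray with bread rolls, 154 x 124 mm over its rim, 35 mm high, origin under its centre; on the side of the box where the mat is not
- sauce: bystander: red sauce bottle, 52 mm across, 150 mm high, origin under its centre
- shaker: bystander: glass shaker, 40 mm across, 75 mm high, origin under its centre
- mug: bystander: blue mug, 80 mm across without the handle, 90 mm high, origin under its centre
- tongs: bystander: lying steel tongs, 265 mm long along x, about 45 mm wide, 12 mm high, origin under the middle
Things that resemble listed ones, but are neither listed nor needed, are in the scene too. Several things look just like the ticket_box: the one meant starts farthest to the robot's right.

How it is judged:
By the outcome, as a careful person would: the job done as asked, in the order asked, and still so for the second after the job is handed in, with the robot touching nothing.
It also fails if it takes over 69 s, if anything falls off the work surface, if the arm or the gripper's body presses on something with over 40 N, if the wrist force passes 120 N, or if a joint passes its speed limit or range.

### The arm

A 6-joint arm with a two-finger parallel gripper is mounted at the origin on the work surface. World frame = base frame: x ahead of the robot, y to its left, z up, the work surface at z = 0. Lengths are in m, angles in rad, forces in N, time in s.
With the tool pointing down it reaches from about 0.275 to 0.75 m from the base axis. Payload 10.2 kg.
Tool frame: the origin (TCP) lies midway between the tips of the shut fingers; the grasp point (between the pads) lies 19 mm behind it (env.hold_point_z is the distance from the TCP to the grasp point, in m); x points along the fingers, z is the direction in which the jaws open and shut, and the axes are right-handed (so a half turn about x gives the same grasp; the last joint's range is limited). The gripper opens to 85 mm and grips with 20 to 120 N. Pads are 22 mm wide; open, the fingers measure 114 mm over their backs; the gripper's body (76 mm by 85 mm) begins 54 mm behind the grasp point. The pads swing forward as they close: fully open they stand 13 mm farther back than shut.
Start: joints at [-1.378, 0.313, 1.498, -0, 1.331, -0.223], TCP at [0.212, -0.48, 0.207] pointing down, gripper open.
Joint ranges: [-2.94, 2.94], [-0.97, 2.17], [0.19, 2.56], [-1.23, 4.37], [0.02, 3.11], [-2.88, 2.88]. Speed limits (rad/s): [2.39, 2.39, 3.01, 3.14, 3.14, 3.14].

### API

Orientations are given as a unit quaternion [x, y, z, w].
In Python, from bench import env, kinematics, monitor, eyes, job gives the robot as it stands. The module is installed in compiled form; this text tells all that it offers. Calls block until the motion is done:
- env.reach(position, orientation): joint-space move of the TCP to a pose.
- env.movel(position, velocity=0.15, frame=None, guard=None): straight line of the TCP; frame=None keeps the orientation; velocity is the mean speed in m/s. With guard (N) it stops when the force on the tool has changed by that much, and returns True; else False.
- env.set_joints(angles): joint-space move.
- env.release() and env.close_gripper(effort=None): open the fingers fully, or close them until they stop; effort is the grip in N (None keeps the last).
- env.hold(seconds).
- kinematics.ik(position, orientation): joint angles nearest the present ones, or None.
- monitor.sense(): the state.
- eyes.grab_frame(name): name is "side" or "top"; returns a dict with "frame" (480x640x3 uint8, red, green, blue), "mtx" (3x3 intrinsics, pixels), "view" (4x4, takes a point from world to camera coordinates). Camera axes: x right, y down, z forward; pixel columns grow to the right and rows downward; lengths in m; the calibration is good to about 2 mm. A picture is of the moment at which its call begins. There is no depth.
A pose or a line that the arm cannot do raises env.MotionError and nothing moves.
- job.hand_in(): hands the job in, once; it reports no verdict.
The state is a dict: "clock": time; "joints": joint angles; "qvel": joint speeds; "joint_efforts": joint torques, N m; "position": TCP position; "ee_rot": TCP orientation; "contact_force": force on the tool from outside, world axes, zero at the start; "ft_torque": the same for the moment, N m; "finger_gap": opening from 0.0 (shut) to 1.0 (fully open).
Only numpy, scipy, OpenCV 4.12 (cv2) and the standard library are available. Lean on these libraries where they do the work, as an engineer would, in place of code of your own. Each camera call takes 0.05 s, during which the arm holds its last target.

## Working session

There is one attempt and no reset: what is moved stays moved. The work goes in short steps, each a Python script; the robot and the scene stay as the last script left them, time stands still between calls to the robot, and variables do not carry over. Pictures are saved under pics/ and viewed, and the job is handed in when it is done.

```bash
mkdir -p pics
python3 - <<'E'
from bench import env,kinematics,monitor,eyes
import cv2,numpy as np
for n in("side","top"):
    f=eyes.grab_frame(n);cv2.imwrite(f"pics/{n}0.png",f["frame"][:,:,::-1]);np.savez(f"{n}0.npz",**f)
    print(n,f["mtx"].round(1).tolist(),f["view"].round(3).tolist())
s=monitor.sense();print(s["clock"],s["position"],s["ee_rot"],env.hold_point_z)
E
```

```text
side [[490.3, 0.0, 324.3], [0.0, 490.3, 245.2], [0.0, 0.0, 1.0]] [[-0.918, -0.396, 0.003, 0.446], [-0.261, 0.6, -0.756, 0.184], [0.298, -0.695, -0.654, 0.861], [0.0, 0.0, 0.0, 1.0]]
top [[596.1, 0.0, 318.9], [0.0, 596.1, 250.0], [0.0, 0.0, 1.0]] [[-0.02, -1.0, 0.006, 0.019], [-0.987, 0.019, -0.16, 0.499], [0.159, -0.01, -0.987, 1.344], [0.0, 0.0, 0.0, 1.0]]
0.1 [ 0.21199081 -0.48002143  0.20679953] [ 0.38633139  0.59271425 -0.3857495   0.59214458] 0.0187
```

View pics/top0.png

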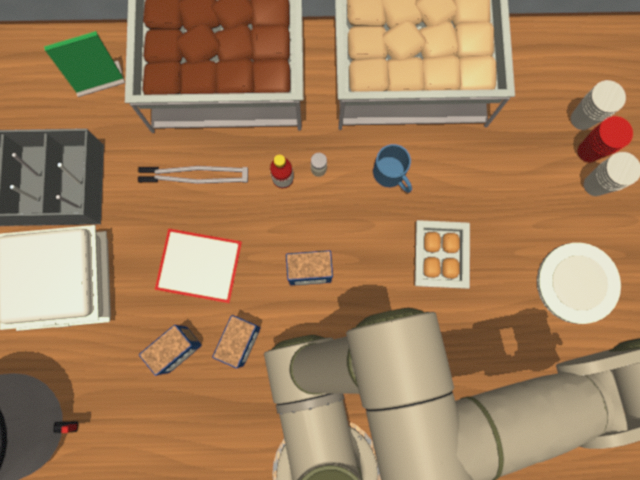

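View pics/side0.png

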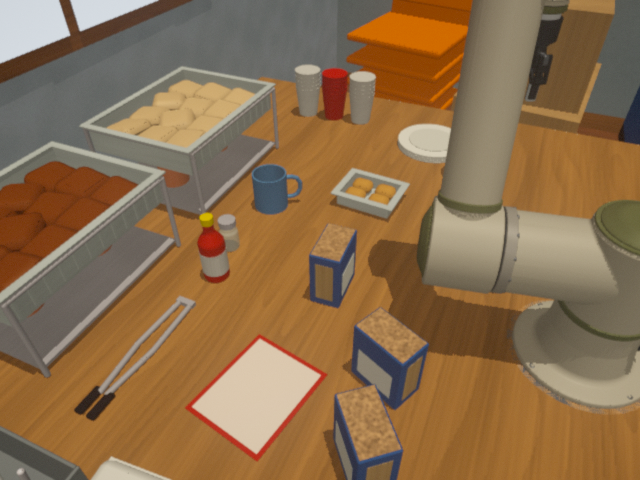

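The top view shows three blue cork-topped boxes, at (170,350), (237,341) and (309,266). The robot's right is image right, so the box at (309,266) is the one meant. It also lies between the mat (199,265) and the roll tray (443,255), as described. Next I'll enlarge it to confirm and measure.

Run:
```python
import cv2,numpy as np
t=cv2.imread("pics/top0.png");s=cv2.imread("pics/side0.png")
def crop(im,x0,y0,w,h,k,n):
    c=cv2.resize(im[y0:y0+h,x0:x0+w],None,fx=k,fy=k,interpolation=cv2.INTER_CUBIC)
    for i in range(0,w,10):
        cv2.putText(c,str(x0+i),(i*k,8),0,.3,(0,255,255),1);cv2.line(c,(i*k,10),(i*k,16),(0,255,255),1)
    for j in range(10,h,10):
        cv2.putText(c,str(y0+j),(0,j*k+3),0,.3,(0,255,255),1)
    cv2.imwrite(n,c)
crop(t,275,235,70,60,10,"pics/tb.png")
crop(t,150,220,100,90,6,"pics/tm.png")
crop(s,295,215,75,98,6,"pics/sb.png")
crop(s,180,330,155,130,5,"pics/sm.png")
```

```text
(no output)
```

View pics/tb.png

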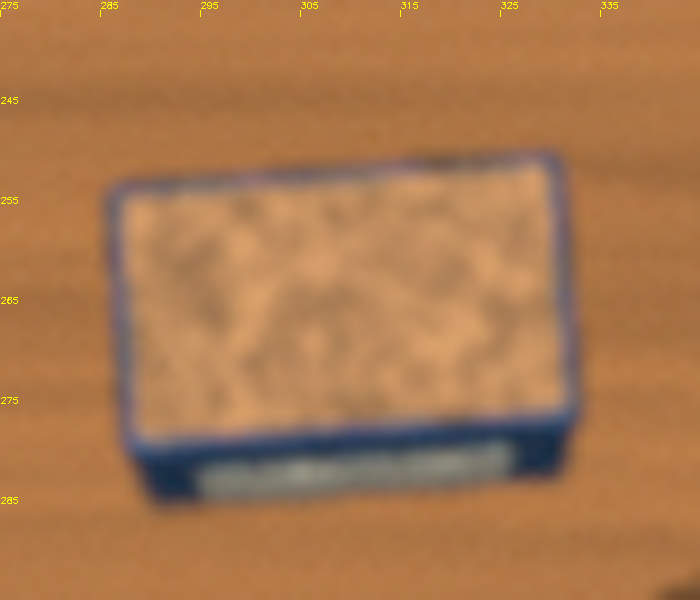

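View pics/tm.png

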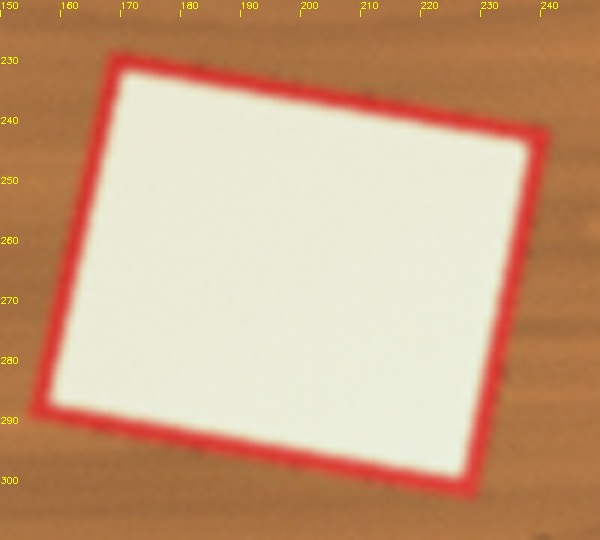

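View pics/sb.png

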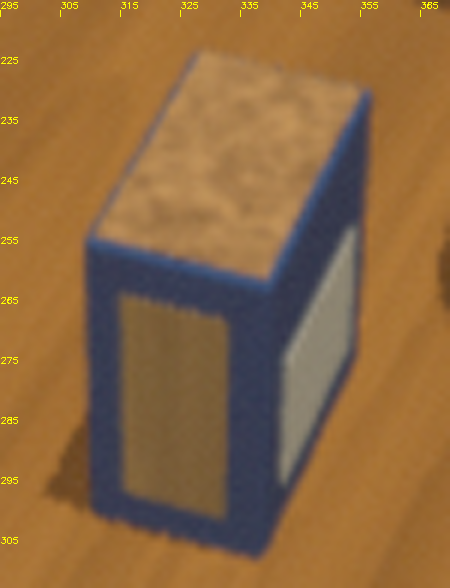

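View pics/sm.png

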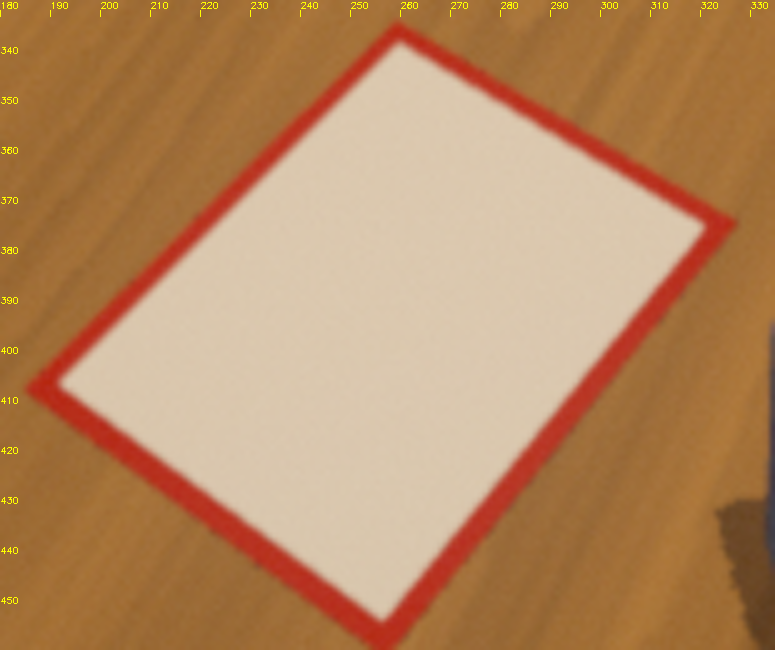

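The crops confirm it: cork top up, wood narrow sides facing ±y, white sides facing ±x. Its upper corners in the top view are about (285.5,253), (330.5,249.7), (332.2,275.7) and (287.5,279). Next I'll triangulate the box and the mat.

```bash
cat > h.py <<'E'
import cv2,numpy as np
C={n:np.load(f"{n}0.npz") for n in("top","side")}
P={n:C[n]["mtx"]@C[n]["view"][:3] for n in C}
def tri(t,s):
    X=cv2.triangulatePoints(P["top"],P["side"],np.array(t,float).T,np.array(s,float).T);return (X[:3]/X[3]).T
def proj(n,X):
    p=np.c_[X,np.ones(len(X))]@P[n].T;return p[:,:2]/p[:,2:]
def fit(t,s,dims,z,x0,extra=()):
    # joint fit x,y,yaw of rectangle at height z
    from scipy.optimize import least_squares
    L=np.array([[1,1],[1,-1],[-1,-1],[-1,1]])*np.array(dims)/2
    def c(p):
        R=np.array([[np.cos(p[2]),-np.sin(p[2])],[np.sin(p[2]),np.cos(p[2])]]);return np.c_[L@R.T+p[:2],np.full(4,z)]
    r=least_squares(lambda p:np.r_[(proj("top",c(p))-t).ravel(),(proj("side",c(p))-s).ravel()],x0)
    return r.x,np.abs(r.fun).max()
E
python3 - <<'E'
from h import *
# order: far-left, far-right, near-right, near-left
bt=[(285.5,253),(330.5,249.7),(332.2,275.7),(287.5,279)]
bs=[(309.5,254),(327.4,222.9),(355.9,229.9),(339.5,262)]
mt=[(167.6,228.2),(240.9,241.2),(228.7,302.4),(155.1,288.4)]
ms=[(184.9,407),(259.5,334.2),(327.2,374.4),(256.6,459.5)]
for t,s in((bt,bs),(mt,ms),([(290,284.5),(330.5,282)],[(338.2,307.4),(353.9,273.7)])):
    X=tri(t,s);print(X.round(4).tolist(),X.mean(0).round(4))
    print(np.linalg.norm(np.roll(X,-1,0)-X,axis=1).round(4))
print(fit(bt,bs,(.06,.1),.12,[.46,0,0]))
print(fit(mt,ms,(.15,.18),.0,[.46,.2,0]))
# bystander rough (top,side) footprints
for t,s in(((281,160),(207,217)),((319,158),(228,220)),((392,152),(270,170)),((417,222),(333,190)),((417,285),(388,214)),((469,287),(408,180)),((470,222),(360,172)),((237,341),(390,335)),((247,175),(185,300))):
    print(t,tri([t],[s]).round(3))
E
```

```text
[[0.4799, 0.0826, 0.1226], [0.4864, -0.0155, 0.1193], [0.4291, -0.0179, 0.1188], [0.4235, 0.0791, 0.1211]] [0.4547 0.0321 0.1205]
[0.0984 0.0573 0.0972 0.0566]
[[0.5643, 0.3693, 0.0059], [0.5294, 0.1944, 0.0031], [0.3844, 0.2232, 0.0021], [0.421, 0.3966, 0.0025]] [0.4748 0.2958 0.0034]
[0.1783 0.1479 0.1772 0.1459]
[[0.4235, 0.0786, 0.0032], [0.4276, -0.0171, 0.0053]] [0.4256 0.0308 0.0043]
[0.0958 0.0958]
(array([0.45477396, 0.03175479, 0.05666701]), np.float64(1.6797053771460924))
(array([ 0.4759403 ,  0.29468831, -0.20184566]), np.float64(1.8249954797286705))
(281, 160) [[0.683 0.089 0.147]]
(319, 158) [[0.708 0.004 0.072]]
(392, 152) [[ 0.705 -0.164  0.1  ]]
(417, 222) [[ 0.559 -0.221  0.046]]
(417, 285) [[ 0.417 -0.218  0.02 ]]
(469, 287) [[ 0.407 -0.333  0.046]]
(470, 222) [[ 0.553 -0.352  0.024]]
(237, 341) [[0.294 0.19  0.111]]
(247, 175) [[0.694 0.181 0.007]]
```

Both the box and the mat check out: top at 0.12 m, mat at about 0 m, sizes as given.

- **Box:** centre (0.455, 0.032), yaw 0.057.
- **Mat:** centre (0.476, 0.295), yaw −0.202.

I'll roll it left twice, gripping the white sides with the tool tilted about 45° to one side and finishing tilted to the other. First I'll check that the arm can reach this.

```bash
cat >> h.py <<'E'
from scipy.spatial.transform import Rotation as R
H=0.0187
def pose(g,yaw,tilt,sgn):
    """g: nominal grasp point world; yaw of box (u=(-sin,cos)); tilt: rad, 0=down, + = body toward +u. returns TCP pos, quat"""
    u=np.array([-np.sin(yaw),np.cos(yaw),0]);w=np.array([0,0,1.])
    d=-np.sin(tilt)*u-np.cos(tilt)*w
    n=np.array([np.cos(yaw),np.sin(yaw),0])*sgn
    q=R.from_matrix(np.c_[d,np.cross(n,d),n]).as_quat()
    return np.array(g)+H*d,q
def grasp(c,yaw,du,h):
    return np.array([c[0]-np.sin(yaw)*du,c[1]+np.cos(yaw)*du,h])
E
python3 - <<'E'
from h import *
from bench import kinematics
yaw=.0567
for s in(1,-1):
  for name,g,t in(("1s",grasp((.4547,.032),yaw,-.022,.092),-45),("1e",grasp((.4547,.032),yaw,.11+.032,.072),45),
    ("1m",grasp((.4547,.032),yaw,.06,.11),0),
    ("2s",grasp((.4547,.032),yaw,.11-.032,.072),-50),("2e",grasp((.4547,.032),yaw,.22+.022,.092),40),("fin",grasp((.476,.295),-.2,.022,.092),40),("pre",grasp((.4547,.032),yaw,-.092,.162),-45)):
    p,q=pose(g,yaw if name!="fin" else -.2,np.radians(t),s)
    j=kinematics.ik(p,q);print(s,name,p.round(3),None if j is None else np.round(j,2))
E
```

```text
1 1s [0.455 0.023 0.079] [-0.59  0.53  1.8   0.61  1.39 -0.95]
1 1e [0.447 0.161 0.059] [ 0.48  0.68  1.6  -0.73  1.33  0.77]
1 1m [0.451 0.092 0.091] [-0.05  0.31  1.84 -0.    1.   -0.11]
1 2s [0.449 0.124 0.06 ] [-0.44  0.56  1.89  0.77  1.3  -0.96]
1 2e [0.442 0.262 0.078] [ 0.61  0.71  1.41 -0.58  1.46  0.75]
1 fin [0.478 0.305 0.078] [ 0.59  0.89  1.07 -0.48  1.7   0.85]
1 pre [ 0.459 -0.047  0.149] [-0.7   0.48  1.66  0.54  1.6  -0.91]
-1 1s [0.455 0.023 0.079] [-0.59  0.53  1.8   0.61  1.39  2.2 ]
-1 1e [0.447 0.161 0.059] [ 0.48  0.68  1.6  -0.73  1.33 -2.37]
-1 1m [0.451 0.092 0.091] None
-1 2s [0.449 0.124 0.06 ] [-0.44  0.56  1.89  0.77  1.3   2.18]
-1 2e [0.442 0.262 0.078] [ 0.61  0.71  1.41 -0.58  1.46 -2.39]
-1 fin [0.478 0.305 0.078] [ 0.59  0.89  1.07 -0.48  1.7  -2.29]
-1 pre [ 0.459 -0.047  0.149] [-0.7   0.48  1.66  0.54  1.6   2.23]
```

Sign +1 is reachable and stays well inside the joint ranges throughout. Moving to the pre-grasp and approaching.

Run:
```python
from h import *
from bench import env,monitor,eyes
yaw=.0567;t=-np.pi/4
g=grasp((.4548,.032),yaw,-.022,.092)
d=pose(g,yaw,t,1)[0]-g;d/=np.linalg.norm(d)
p,q=pose(g-d*.10,yaw,t,1);env.reach(p,q)
s=monitor.sense();print(s["clock"],s["contact_force"].round(2),s["finger_gap"],s["position"]-p)
p,q=pose(g-d*.012,yaw,t,1)
print(env.movel(p,velocity=.12,frame=q,guard=6))
s=monitor.sense();print(s["clock"],s["contact_force"].round(2),s["position"]-p)
for n in("side","top"): cv2.imwrite(f"pics/{n}1.png",eyes.grab_frame(n)["frame"][:,:,::-1])
a=cv2.imread("pics/side1.png");b=cv2.imread("pics/top1.png")
cv2.imwrite("pics/c1.png",np.hstack([cv2.resize(a[120:360,220:460],(400,400)),cv2.resize(b[170:350,220:400],(400,400))]))
```

```text
1.8417 [ 0.94 -1.14  0.11] 0.9992032181960951 [ 6.72285287e-05 -8.05046847e-04  1.24285157e-04]
False
2.725 [-0.2  -0.22  0.05] [ 0.00034802 -0.00052081  0.00033881]
```

View pics/c1.png

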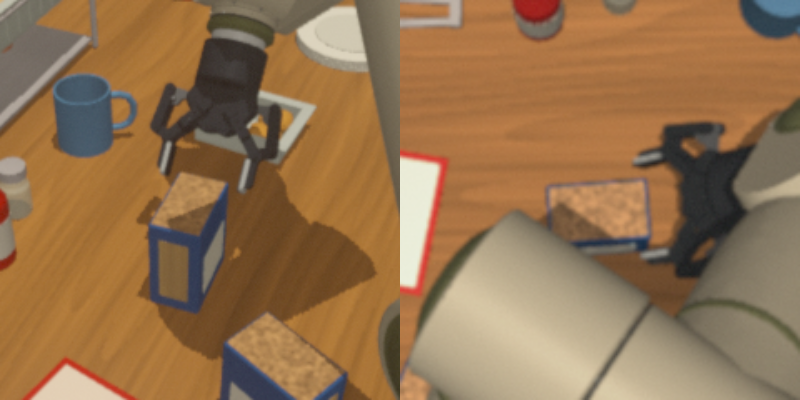

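The fingers straddle the right end of the box, with tips at about (326,241) in the top view, and nothing is touching. Now the last 12 mm, then grip.

Run:
```python
from h import *
from bench import env,monitor,eyes
yaw=.0567;t=-np.pi/4
g=grasp((.4548,.032),yaw,-.022,.092)
p,q=pose(g,yaw,t,1)
print(env.movel(p,velocity=.06,frame=q,guard=5))
s=monitor.sense();print(s["clock"],s["contact_force"].round(2),s["position"]-p)
env.close_gripper(60)
s=monitor.sense();print(s["clock"],s["contact_force"].round(2),s["position"]-p,s["finger_gap"],s["ft_torque"])
for n in("side","top"): cv2.imwrite(f"pics/{n}2.png",eyes.grab_frame(n)["frame"][:,:,::-1])
a=cv2.imread("pics/side2.png");b=cv2.imread("pics/top2.png")
cv2.imwrite("pics/c2.png",np.hstack([cv2.resize(a[150:330,260:440],(400,400)),cv2.resize(b[190:340,230:380],(400,400))]))
```

```text
False
3.175 [ 0.19 -0.29  0.73] [-0.00019492  0.00030605 -0.00020555]
3.5333 [ 0.65 -2.64  3.99] [ 0.00031449 -0.00034543  0.00032533] 0.6887595930037443 [-0.1985255   0.25262401  0.0610197 ]
```

View pics/c2.png

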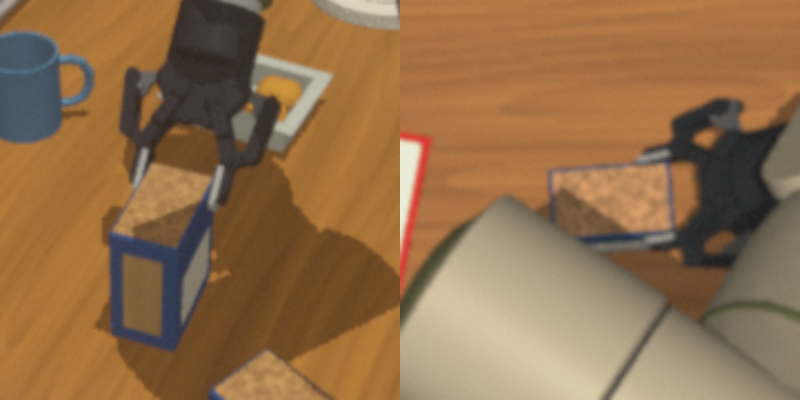

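Both pads hold the white faces (gap 0.689, about 58.5 mm) and the box has not moved. Rolling it 90° about its left bottom edge, with the height trimmed by force.

```bash
cat >> h.py <<'E'
def roll(env,monitor,c,yaw,du,h,half,t0,th0=0,th1=90,step=6,dz=0.,vel=.045):
    """c: box centre xy before, half: half-length along u; grasp offset du, height h."""
    for th in np.arange(th0+step,th1+.01,step):
        r=np.radians(th);a=du-half
        un=a*np.cos(r)+h*np.sin(r);wn=-a*np.sin(r)+h*np.cos(r)
        p,q=pose(grasp(c,yaw,half+un,wn+dz),yaw,t0+r,1)
        env.movel(p,velocity=vel,frame=q)
        s=monitor.sense();F=s["contact_force"]
        print(int(th),F.round(1),"dz %.2fmm"%(dz*1e3),"gap %.3f"%s["finger_gap"],"t %.2f"%s["clock"])
        if np.linalg.norm(F)>35: print("STOP");break
        dz+=np.clip((F[2]-2)*1e-4,-.0006,.0008)
    return dz
E
python3 - <<'E'
from h import *
from bench import env,monitor,eyes
roll(env,monitor,(.4548,.032),.0567,-.022,.092,.05,-np.pi/4,0,48,dz=0.0005)
for n in("side","top"): cv2.imwrite(f"pics/{n}3.png",eyes.grab_frame(n)["frame"][:,:,::-1])
a=cv2.imread("pics/side3.png");b=cv2.imread("pics/top3.png")
cv2.imwrite("pics/c3.png",np.hstack([cv2.resize(a[150:330,240:420],(400,400)),cv2.resize(b[190:340,210:360],(400,400))]))
E
```

```text
6 [-0.2 -0.8 -3.1] dz 0.50mm gap 0.693 t 4.02
12 [-1.  -0.9 -0.4] dz -0.01mm gap 0.690 t 4.39
18 [-1.3 -1.4  3.5] dz -0.25mm gap 0.687 t 4.77
24 [-1.5 -1.1  2.4] dz -0.10mm gap 0.688 t 5.15
30 [-1.5 -0.4  2.4] dz -0.06mm gap 0.693 t 5.53
36 [-1.2 -0.5  1.2] dz -0.02mm gap 0.692 t 5.90
42 [-1.2 -0.2  0.3] dz -0.09mm gap 0.688 t 6.28
48 [ 0.1 -0.4  0.3] dz -0.27mm gap 0.688 t 6.66
```

View pics/c3.png

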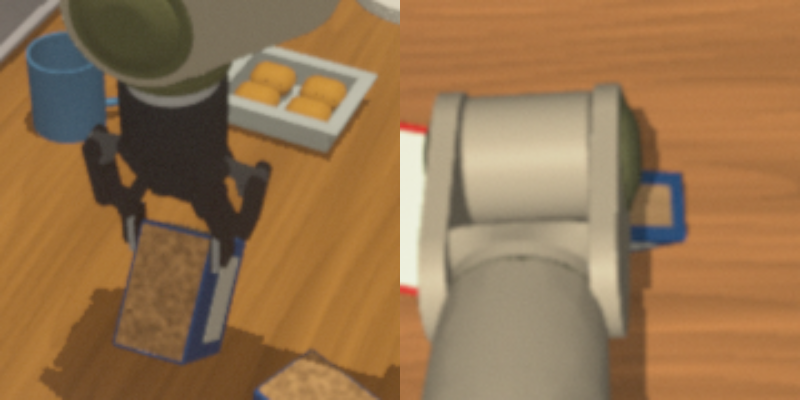

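The box stands on its left bottom edge at 48°, held without slip, with only a few N of force. Continuing to 90°.

Run:
```python
from h import *
from bench import env,monitor,eyes
dz=roll(env,monitor,(.4548,.032),.0567,-.022,.092,.05,-np.pi/4,48,90,dz=-0.0004)
s=monitor.sense();p=np.array(s["position"])
print(env.movel(p-[0,0,.004],velocity=.01,guard=4))
s=monitor.sense();print((s["position"]-p).round(4),s["contact_force"].round(1),s["clock"])
for n in("side","top"): cv2.imwrite(f"pics/{n}4.png",eyes.grab_frame(n)["frame"][:,:,::-1])
a=cv2.imread("pics/side4.png");b=cv2.imread("pics/top4.png")
cv2.imwrite("pics/c4.png",np.hstack([cv2.resize(a[190:370,220:400],(400,400)),cv2.resize(b[190:340,180:330],(400,400))]))
```

```text
54 [-0.2 -1.9 -2.1] dz -0.40mm gap 0.692 t 7.14
60 [-0.2 -2.  -0.2] dz -0.81mm gap 0.691 t 7.53
66 [ 1.4 -2.3 -0.9] dz -1.03mm gap 0.692 t 7.91
72 [ 1.5 -2.1  0.5] dz -1.32mm gap 0.694 t 8.29
78 [ 2.3 -2.  -0.6] dz -1.47mm gap 0.687 t 8.68
84 [ 2.3 -0.6 -1.1] dz -1.74mm gap 0.694 t 9.06
90 [ 1.7 -3.5  9.5] dz -2.04mm gap 0.694 t 9.44
True
[-0.     -0.0005  0.    ] [0.3 0.4 6.2] 9.65
```

View pics/c4.png

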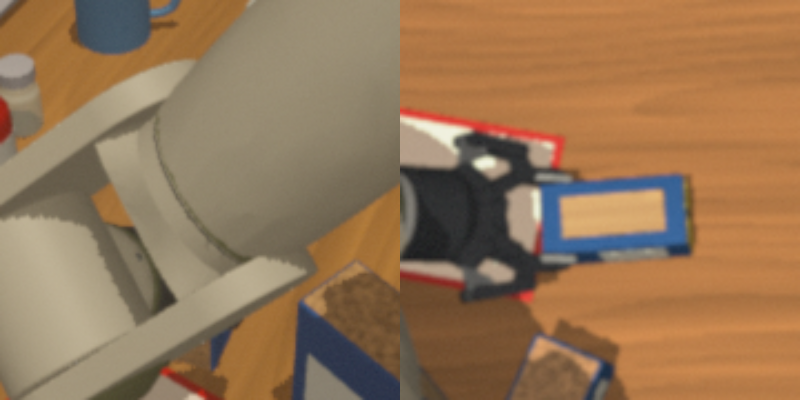

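Contact at 90° (Fz rose to 9.5 N, then 6 N), and the wood side is up. Letting go, withdrawing and going round to the other side.

Run:
```python
from h import *
from bench import env,monitor,eyes
env.release()
s=monitor.sense();p=np.array(s["position"]);d=R.from_quat(s["ee_rot"]).as_matrix()[:,0]
env.movel(p-d*.11,velocity=.12)
p=np.array(monitor.sense()["position"])
env.movel(p+[0,0,.08],velocity=.2)
yaw=.0567;t=np.radians(-50)
g=grasp((.4548,.032),yaw,.11-.032,.072);u=np.array([-np.sin(yaw),np.cos(yaw),0])
d=-np.sin(t)*u-np.array([0,0,np.cos(t)])
p,q=pose(g-d*.16,yaw,t,1);env.reach(p,q)
s=monitor.sense();print(s["clock"],s["contact_force"].round(2))
for n in("side","top"): cv2.imwrite(f"pics/{n}5.png",eyes.grab_frame(n)["frame"][:,:,::-1])
a=cv2.imread("pics/side5.png");b=cv2.imread("pics/top5.png")
def crop(im,x0,y0,w,h,k,n):
    c=cv2.resize(im[y0:y0+h,x0:x0+w],None,fx=k,fy=k,interpolation=cv2.INTER_CUBIC)
    for i in range(0,w,10): cv2.putText(c,str(x0+i),(i*k,8),0,.3,(0,255,255),1)
    for j in range(10,h,10): cv2.putText(c,str(y0+j),(0,j*k+3),0,.3,(0,255,255),1)
    cv2.imwrite(n,c)
crop(b,220,235,80,60,8,"pics/tb5.png");crop(a,255,240,110,110,5,"pics/sb5.png")
```

```text
13.2083 [0.23 0.37 0.86]
```

View pics/tb5.png

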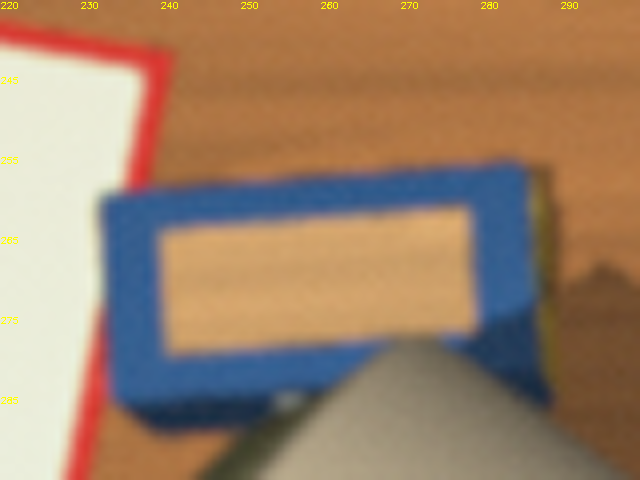

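View pics/sb5.png

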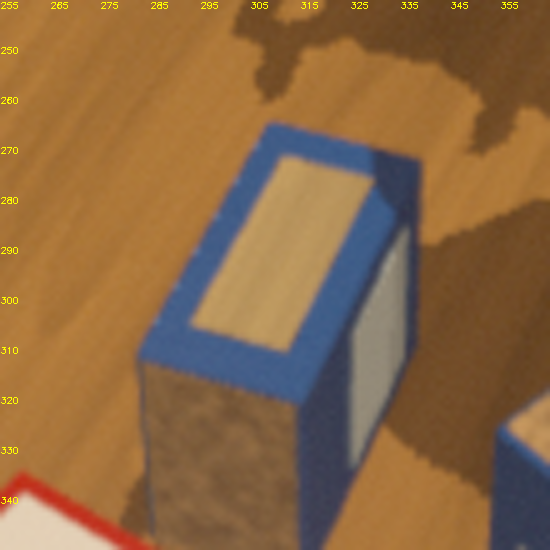

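View pics/top5.png

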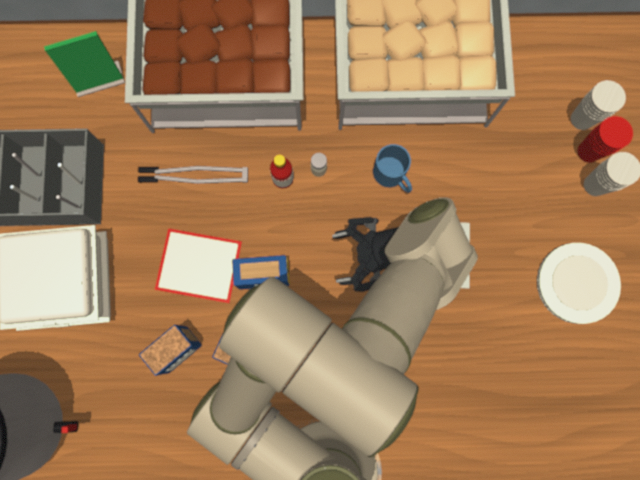

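The box lies on its narrow side with the wood panel up and the cork toward the mat. Top-view corners are (232.3,259.3), (285.4,255.2) and (233.9,284.5), and it rests flat. Refitting its pose.

Run:
```python
from h import *
t=[(232.3,259.3),(285.4,255.2),(287,280.4),(233.9,284.5)]
s=[(282.1,309.9),(308.5,263.9),(338.7,271.5),(314.1,320.5)]
print(tri(t,s).round(4).tolist());print(fit(t,s,(.06,.12),.1,[.45,.142,.05]))
```

```text
[[0.4726, 0.2017, 0.1009], [0.4797, 0.0843, 0.0998], [0.4231, 0.0813, 0.1001], [0.4171, 0.1985, 0.0972]]
(array([0.44834661, 0.14155663, 0.0533916 ]), np.float64(1.330098961632416))
```

The fit gives (0.448, 0.1416), yaw 0.053, and z 0.0995. This agrees with the kinematic prediction of (0.4485, 0.142), 0.057. On to the second grip and roll.

Run:
```python
from h import *
from bench import env,monitor,eyes
yaw=.0555;t=np.radians(-50);c=(.4485,.1416)
g=grasp(c,yaw,-.032,.072)
p,q=pose(g,yaw,t,1)
d=(p-g)/H
env.movel(p-d*.015,velocity=.15,frame=q,guard=6)
print(env.movel(p,velocity=.06,frame=q,guard=5))
env.close_gripper(60)
s=monitor.sense();print(s["clock"],s["contact_force"].round(2),(s["position"]-p).round(4),s["finger_gap"])
dz=roll(env,monitor,c,yaw,-.032,.072,.06,t,0,54,dz=0.0002)
print(dz)
for n in("side","top"): cv2.imwrite(f"pics/{n}6.png",eyes.grab_frame(n)["frame"][:,:,::-1])
a=cv2.imread("pics/side6.png");b=cv2.imread("pics/top6.png")
cv2.imwrite("pics/c6.png",np.hstack([cv2.resize(a[200:400,200:400],(400,400)),cv2.resize(b[170:350,150:330],(400,400))]))
```

```text
False
15.1833 [-0.04 -4.16  4.18] [ 0.0003 -0.0003  0.0003] 0.6903168780486618
6 [ 0.9 -1.3 -1.8] dz 0.20mm gap 0.688 t 15.57
12 [ 0.4 -2.8  0.7] dz -0.18mm gap 0.691 t 15.94
18 [ 0.1 -2.6  4.1] dz -0.31mm gap 0.692 t 16.32
24 [-0.1 -1.2  2.4] dz -0.10mm gap 0.687 t 16.70
30 [ 0.5 -2.   3. ] dz -0.06mm gap 0.691 t 17.07
36 [-0.3 -0.9  1.9] dz 0.04mm gap 0.693 t 17.45
42 [ 0.6 -0.3  0.6] dz 0.03mm gap 0.688 t 17.82
48 [ 0.3 -1.2  1.5] dz -0.11mm gap 0.689 t 18.20
54 [ 0.1 -0.7  0.7] dz -0.16mm gap 0.692 t 18.57
-0.0002857026217053195
```

View pics/c6.png

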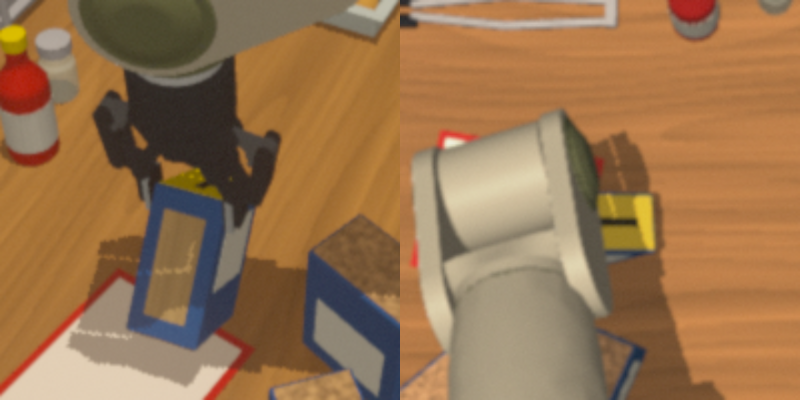

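The box is mid-turn on its edge, with the yellow face coming up and no slip. Finishing the turn, then sliding it along the surface onto the mat while turning it square.

Run:
```python
from h import *
from bench import env,monitor,eyes
yaw=.0555;t=np.radians(-50);c=np.array((.4485,.1416))
dz=roll(env,monitor,c,yaw,-.032,.072,.06,t,54,90,dz=-0.0003)
s=monitor.sense();p0=np.array(s["position"]);z0=p0[2]
print(env.movel(p0-[0,0,.004],velocity=.01,guard=4))
s=monitor.sense();print((s["position"]-p0).round(4),s["contact_force"].round(1),s["clock"])
env.hold(.3);s=monitor.sense();print(s["contact_force"].round(1),s["finger_gap"])
for n in("side","top"): cv2.imwrite(f"pics/{n}7.png",eyes.grab_frame(n)["frame"][:,:,::-1])
a=cv2.imread("pics/side7.png");b=cv2.imread("pics/top7.png")
cv2.imwrite("pics/c7.png",np.hstack([cv2.resize(a[220:440,160:380],(400,400)),cv2.resize(b[170:350,130:310],(400,400))]))
```

```text
60 [ 1.1 -2.8 -0.5] dz -0.30mm gap 0.694 t 19.05
66 [ 1.3 -2.8 -0.8] dz -0.55mm gap 0.691 t 19.43
72 [ 1.4 -3.5 -1.5] dz -0.84mm gap 0.691 t 19.82
78 [ 0.8 -1.8  0.3] dz -1.19mm gap 0.689 t 20.20
84 [1.6 0.4 0.5] dz -1.36mm gap 0.690 t 20.58
90 [ 0.2 -2.1  7.2] dz -1.51mm gap 0.692 t 20.97
True
[ 0.     -0.0005 -0.    ] [-0.1 -0.8  4.6] 21.175
[ 0.2 -0.2  6.3] 0.6871360335211572
```

View pics/c7.png

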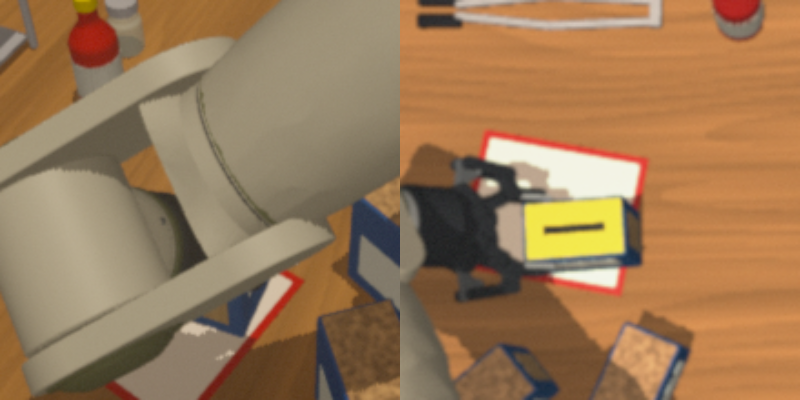

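The yellow slot is up, at about (238,273) in the full top view. Now sliding 55 mm while turning −0.26 rad, keeping light contact.

Run:
```python
from h import *
from bench import env,monitor,eyes
c0=np.array((.4485,.1416))+.11*np.array([-np.sin(.0555),np.cos(.0555)]);c1=np.array([.476,.295])
t=np.radians(40);s=monitor.sense()
p,q=pose(grasp(c0,.0555,.022,.092),.0555,t,1);dz=s["position"][2]-p[2];print((s["position"]-p).round(4))
N=9
for k in range(1,N+1):
    f=k/N;c=c0+f*(c1-c0);y=.0555+f*(-.202-.0555)
    p,q=pose(grasp(c,y,.022,.092+dz),y,t,1);env.movel(p,velocity=.04,frame=q)
    s=monitor.sense();F=s["contact_force"];print(F.round(1),round(dz*1e3,2),round(s["finger_gap"],3),round(s["clock"],2))
    if np.linalg.norm(F)>30:break
    dz+=np.clip((F[2]-2)*1e-4,-.0004,.0005)
env.hold(.2)
print(monitor.sense()["contact_force"].round(1))
env.release()
s=monitor.sense();p=np.array(s["position"]);d=R.from_quat(s["ee_rot"]).as_matrix()[:,0]
env.movel(p-d*.11,velocity=.12)
p=np.array(monitor.sense()["position"]);env.movel(p+[0,0,.1],velocity=.2)
env.set_joints([-1.378,.313,1.498,0,1.331,-.223])
print(monitor.sense()["clock"])
for n in("side","top"): cv2.imwrite(f"pics/{n}8.png",eyes.grab_frame(n)["frame"][:,:,::-1])
a=cv2.imread("pics/side8.png");b=cv2.imread("pics/top8.png")
def crop(im,x0,y0,w,h,k,n):
    c=cv2.resize(im[y0:y0+h,x0:x0+w],None,fx=k,fy=k,interpolation=cv2.INTER_CUBIC)
    for i in range(0,w,10): cv2.putText(c,str(x0+i),(i*k,8),0,.3,(0,0,0),1)
    for j in range(10,h,10): cv2.putText(c,str(y0+j),(0,j*k+3),0,.3,(0,0,0),1)
    cv2.imwrite(n,c)
crop(b,150,220,100,90,6,"pics/tb8.png");crop(a,180,290,155,175,3,"pics/sb8.png")
```

```text
[ 0.0003 -0.0009 -0.0003]
[-1.8  0.1  1.4] -0.31 0.692 21.89
[-2.8 -1.9  3. ] -0.37 0.689 22.2
[-1.8 -2.6  2.1] -0.28 0.688 22.51
[-1.9 -2.3  2.1] -0.27 0.689 22.82
[-1.9 -0.6  2.2] -0.26 0.691 23.12
[-1.  -1.5  2. ] -0.24 0.692 23.43
[-2.5 -2.3  1.7] -0.24 0.691 23.74
[-2.3 -1.6  2.6] -0.27 0.69 24.05
[-2.2  0.4  1.7] -0.21 0.69 24.36
[-0.  -0.1  1. ]
29.9
```

View pics/tb8.png

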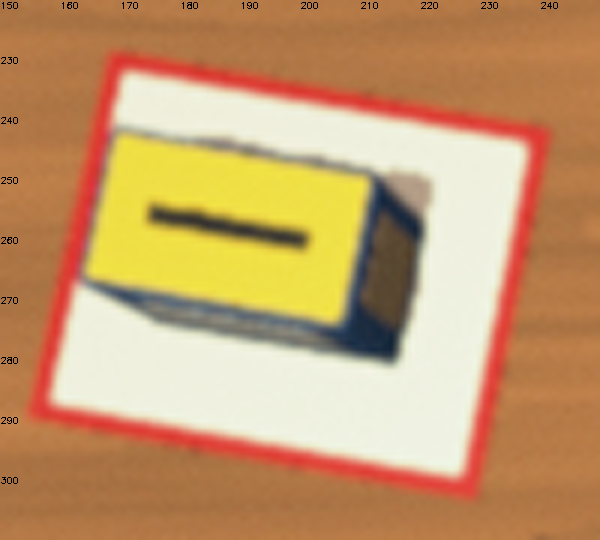

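View pics/sb8.png

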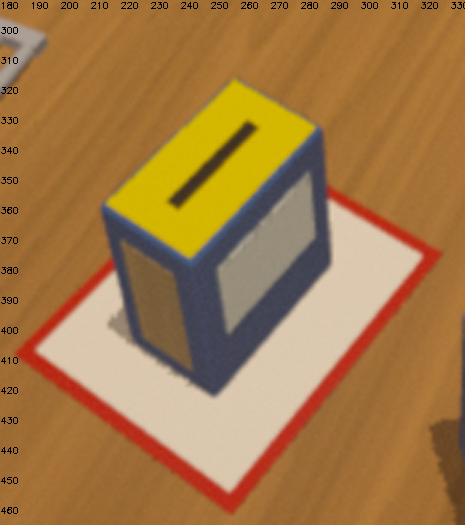

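View pics/top8.png

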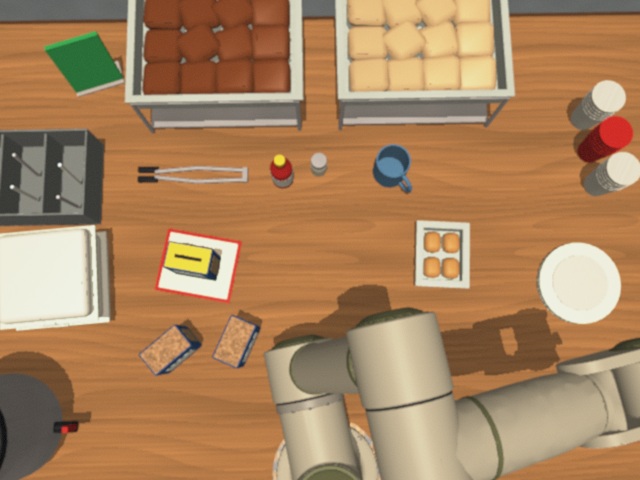

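The box stands slot face up inside the mat, top corners about (169,242), (212,250), (207,274) and (164,267). Checking the numbers and that the bystanders did not move.

Run:
```python
from h import *
t=[(169.1,241.6),(212.1,249.6),(207.4,274.1),(163.9,266.6)]
s=[(214.2,357.5),(257.9,316.2),(286.9,332.5),(243.2,376.5)]
print(tri(t,s).round(4).tolist());x,e=fit(t,s,(.06,.1),.12,[.47,.29,-.2]);print(x,e)
m=np.array([.4759,.2947]);a=-.202;r=np.array([[np.cos(a),-np.sin(a)],[np.sin(a),np.cos(a)]])
print("in mat frame",r.T@(x[:2]-m),"yaw diff deg",np.degrees(x[2]-a))
for n in("top","side"):
    d=cv2.absdiff(cv2.imread(f"pics/{n}0.png"),cv2.imread(f"pics/{n}8.png")).max(2)
    k,_,st,_=cv2.connectedComponentsWithStats((d>40).astype(np.uint8))
    print(n,[r[:].tolist() for r in st[1:] if r[4]>6])
```

```text
[[0.5111, 0.3368, 0.1219], [0.4921, 0.2432, 0.1204], [0.4381, 0.253, 0.1188], [0.4567, 0.3473, 0.1211]]
[ 0.4751844   0.2947072  -0.20070372] 2.263854382501904
in mat frame [-0.0007025  -0.00013652] yaw diff deg 0.07427158054891138
top [[162, 241, 60, 40, 1759], [300, 251, 25, 2, 29], [285, 250, 48, 36, 448]]
side [[303, 230, 54, 78, 2063], [214, 317, 77, 106, 5386]]
```

It is centred to 1 mm and square to 0.1°, and the only image changes are the box's old and new places. Handing in.

```bash
python3 -c "
from bench import job,monitor
print(monitor.sense()['clock']);job.hand_in()"
```

```text
30.0
the job is handed in; nothing more can be done
```

The ticket box is standing on the red-edged mat with its yellow slot face up, and I handed the job in at 30 s of the 69 s allowed. I gripped the rightmost of the three blue boxes by its white sides and rolled it left, a quarter turn about its bottom edge onto a narrow side. There I let go and checked that it lay flat. After regripping, I rolled it another quarter turn until the slot was up. Then I slid it about 55 mm along the surface onto the mat while turning it square, let go and moved the arm clear.

**Position:** the last pictures put the box within 1 mm of the mat's centre and 0.1° from square, with its long side along the mat's long side. The measured top height is 0.12 m, and the corners fit to about 2 pixels, in line with the 2 mm calibration.

**Rest of the table:** comparing the first and last pictures, only the box's old and new places changed in either view.

**Forces:** readings taken between steps stayed under 10 N, and no check failed. During the turns I kept the edge on the table by adjusting height from those readings. The second half of each turn needed corrections of 1–2 mm, so the edge may have been about a millimetre off the table at moments.

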